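Wedge up a bookmatched soundboard in the joining jig

TASK

Dry-clamp the two soundboard halves in the joining jig: take the red-brown wooden wedge from the bench, feed it thin end first along the tapered channel, under the crossbar, and push it in until the joint between the halves has closed along its whole length and the wedge sits firmly jammed and squeezes them together by itself. Hand pressure is enough: do not force it so hard that the soft edge is crushed. Leave wedge and halves lying flat in the jig, let go, and do not disturb the other things on the bench.

Things in the scene. Friction and masses are not known exactly. Their poses are not given: they have to be found in the camera images.
- jig: Plate-joining jig fixed to the bench: white base board 300 (x) x 340 (y) x 18 mm. Origin: centre of its underside. x points across the two halves from the tapered fence to the far fence, y is the way the wedge is driven, z up. Fences are 17 mm high (tops at z = 35). End stop: face at y = 145.5 mm. The bare base at y = -170 to -55 mm is a landing for the wedge. All jig values are in this frame.
- channel_mouth (a point): Point on the base's top, jig (-69.6, -55, 18) mm: mouth of the wedge channel, which lies between tapered fence and near half and narrows towards the jig's +y. With wedge flush and joint just closed, the wedge tip is at jig y = 62 to 94 mm (depends on how the far fence is set) and its butt still sticks out of the mouth by 40 to 75 mm. Each mm that a half still has to move costs 8 mm of wedge.
- fence_start (a point): Inner lower corner of the dark tapered fence at the mouth, jig (-82.6, -55, 18) mm. The fence is 26 mm wide, 17 mm high and runs from here to jig y = 160; its inner face goes from x = -82.6 at y = -55 to x = -57.6 at y = 145 mm (taper 1 in 8).
- crossbar (a point): Underside centre of the first crossbar, jig (12, -20, 35) mm. The bar lies along the jig's x over the fences and the halves, 270 mm long, 25 mm wide (y), 22 mm high: 17 mm clear height above the base. A second one is at jig y = 110 mm. Bolts and wing nuts at their ends reach z = 75 mm.
- near_half: Soundboard half beside the channel: loose pale board 80 (x) x 200 (y) x 14 mm, about 0.11 kg, flat on the base. Origin: centre of underside; axes as the jig's, within 1 degree. Joint face x = +40, wedge face x = -40 mm. Starts with the joint open by 1 to 6 mm and up to 4 mm off the end stop; slides when the wedge pushes it, resisting with a few N.
- far_half: The matching half, loose, 80 x 200 x 14 mm. Origin: centre of its underside; axes as the jig's; joint face at x = -40 mm. Behind it a rubber-backed caul strip on the far fence takes the pressure: it is set by hand, its face is somewhere at jig x = 106 to 110 mm, and the half starts 0 to 4 mm off it. The caul gives about 1 mm per 15 N.
- joint_mouth_end (a point): Top corner of the near half's joint face at the end towards the channel's mouth.
- joint_stop_end (a point): Top corner of the near half's joint face at the end towards the end stop.
- wedge: Loose red-brown hardwood wedge lying on the bench: 190 mm long, 14 high, 14 wide at the tip, 37.75 at the butt, 65 g. Origin: under its middle near the centre of mass, where it is 27.75 mm wide; x points to the tip (x = +110; butt x = -80), z up. Face y = -13.875 mm is parallel to x and goes against the near half; the +y face slopes 1 in 8 and goes against the tapered fence.
- wedge_tip (a point): Centre of the wedge's tip face, 7 mm above its underside. In the channel the wedge's x lies along the jig's +y and its y along the jig's -x.
- wedge_butt (a point): Centre of the wedge's butt face, 7 mm above its underside. The wedge is waxed (friction about 0.4) and stays jammed when let go. A push of 18 to 25 N here, along the channel, closes the joint and jams it well; less may leave it slack. Until the joint closes it resists with less.
- plane: Bystander: wooden hand plane 150 x 48 mm, about 95 mm high. Origin: centre of its underside.
- chisel: Bystander: chisel 250 mm long lying flat. Origin: under the joint of handle and blade.
- glue: Bystander: white glue bottle, 56 mm across, 150 mm high. Origin: centre of its underside.
- varnish: Bystander: varnish can, 76 mm across, 95 mm high. Origin: centre of its underside.
- square: Bystander: try square lying flat, stock 90 mm, blade 130 mm, 18 mm high. Origin: under the centre of the stock.
There are look-alikes about, which are no part of the job. What is shaped like the near_half but pink is not meant.

How it is judged (in metres and radians):
On the way, in this order (a step that is already met when the one before it is completed fails the run):
1. the wedge's tip is in the channel, past the first crossbar and below it (y of wedge_tip in the frame of jig above -0.005 m and x of wedge_tip in the frame of jig between -0.09 and -0.04 m and z of wedge_tip in the frame of jig below 0.032 m), for 0.1 s.
2. the joint is closed at both ends and the wedge is jammed, squeezing the halves together (all of step 1 and x of each of joint_mouth_end, joint_stop_end in the frame of far_half above -0.0415 m and contact force between wedge and near_half above 3 N and contact force between near_half and far_half above 2 N), for 0.3 s.
At the end, for the whole second after the job is handed in: Wedge tip in the channel, past and below the first crossbar; joint open by less than 1.5 mm at both ends; by itself the wedge presses on the near half with over 3 N and the halves on each other with over 2 N; wedge and halves flat to 0.05 rad and at rest (all of step 2 and angle between each of wedge, near_half, far_half's own z axis and vertical below 0.05 rad and linear speed of each of wedge, near_half, far_half below 0.01 m/s); the robot touches nothing.
It fails at once if the soft edge is crushed: the wedge presses on the near half with more than 50 N (contact force between wedge and near_half above 50 N).
It fails at once if another thing on the bench is moved by more than 40 mm (distance of any of plane, chisel, glue, varnish, square from where it was at the start of the episode above 0.04 m).
It also fails if it takes over 54 s, if anything falls off the work surface, if the arm or the gripper's body presses on something with over 40 N, if the wrist force passes 120 N, or if a joint passes its speed limit or range.

ROBOT

A 7-joint arm with a two-finger parallel gripper is mounted at the origin on the work surface. World frame = base frame: x ahead of the robot, y to its left, z up, the work surface at z = 0. Lengths are in mm, angles in rad, forces in N, time in s.
With the tool pointing down it reaches from about 400 to 875 mm from the base axis. Payload 4.4 kg.
Tool frame: the origin (TCP) lies between the finger pads; the fingertips stand 22 mm ahead of it and the grasp point (between the pads) lies 3 mm ahead of it; z points along the fingers, y is the line along which they close (so a half turn about z gives the same grasp; the last joint's range is limited). The gripper opens to 85 mm and grips with 20 to 120 N. Pads are 22 mm wide; open, the fingers measure 114 mm over their backs; the gripper's body (76 mm by 85 mm) begins 54 mm behind the grasp point. The pads swing forward as they close: fully open they stand 13 mm farther back than shut.
Start: joints at [1.07, 0.628, 0.038, 1.517, -0.027, 0.996, -0.02], TCP at [273.826, -589.522, 253.313] pointing down, gripper open.
Joint ranges: [-3.06, 3.06], [-0.37, 2.12], [-1.25, 1.32], [0.18, 2.47], [-1.1, 4.24], [0.23, 1.98], [-2.94, 2.94]. Speed limits (rad/s): [2.57, 2.57, 3.14, 3.14, 3.14, 3.14, 3.14].

INTERFACE

Orientations are given as [roll, pitch, yaw] about the fixed x, y, z axes, in that order (R = Rz(yaw) Ry(pitch) Rx(roll)).
In Python, from cell import ctrl gives the robot as it stands.
- The arm moves only by the tool step_arm, never from a script. Its argument "plan" is a list of rows, each an object of numbers: "dx", "dy", "dz": the shift along the tool's x, y, z scaled (see below); "ax", "ay", "az": the turn, a rotation vector about the tool's x, y, z scaled (see below); "gripper": the opening, from 0 (shut) to 1 (fully open). A call has 1 to 20 rows; each row shifts and turns the commanded pose from where the row before left it, along the tool's axes as they then stand; what a row does not reach is not made up. The controller multiplies each number of a shift by 0.3 m and each number of a turn by 90 degrees. A row lasts 1/8 s, in which the tool goes at most 62.5 mm and 10.7 degrees, less where a joint would pass 70% of its speed; a pose out of reach is approached as far as the arm can. A call with a number of a shift or a turn outside -1 to 1 is refused whole. A call with a gripper value outside its range is refused whole. The fingers move at their own pace and stop on an object; the grip force is fixed at half the most. Time passes only in rows, so rows that do not move let the fingers close. It gives the time, the measured TCP pose, the force, the opening and the grip force at its end, in the units of the state.
- ctrl.read_state(): the state, without advancing time (a new reading comes with each control period).
- ctrl.get_image(name): name is "scene" or "side" or "wrist"; returns a dict with "color" (420x560x3 uint8, red, green, blue), "range_z" (420x560 float32, mm along the optical axis (not along the pixel's ray), 0 where there is no reading), "fx", "fy", "cx", "cy" (pixels), "T" (4x4, takes a point from camera to world coordinates); the wrist camera has in their place "T_tool_cam" (4x4, takes a point from camera to tool coordinates, whose origin is the TCP and whose axes are the flange's). Camera axes: x right, y down, z forward; pixel columns grow to the right and rows downward; lengths in mm; the calibration is good to about 2 mm. A picture is of the moment at which its call begins: read the wrist's pose just before it.
- ctrl.finish_job(): hands the job in; it is judged then, once.
The state is a dict: "clock": time; "qpos": joint angles; "qd": joint speeds; "tau": joint torques, N m; "eef_pos": TCP position; "tool_rot": TCP orientation; "force": force on the tool from outside, world axes, zero at the start; "torque": the same for the moment, N m; "width": finger opening in mm; "gripper_force": force on a finger pad.
Only numpy, scipy, OpenCV 4.12 (cv2) and the standard library are available. Lean on these libraries where they do the work, as an engineer would, in place of code of your own. Each camera call takes 0.05 s, during which the arm holds its last target. There are 200 camera calls.

## Working session

There is one attempt and no reset: what is moved stays moved. The work goes in short steps, Python scripts to look and compute and a tool call to move; the robot and the scene stay as the last step left them, time stands still between calls to the robot, and variables do not carry over. Pictures are saved under pics/ and viewed, at most 10 in all, crops included, and the job is handed in when it is done.

Besides the shell and the picture viewer there is one more tool, called after "Request:" by a JSON object that holds its "name" and its "arguments", one argument or row to a line. step_arm: Moves the arm, as the interface text tells. Shifts and turns lie within -1 to 1; 1 stands for 0.3 m of shift or 90 degrees of turn. Its arguments: {"type":"object","properties":{"plan":{"type":"array"}},"required":["plan"]}

```bash
mkdir -p pics
python3 - <<'E'
from cell import ctrl
import cv2,numpy as np
for n in ["scene","side"]:
    im=ctrl.get_image(n); cv2.imwrite(f"pics/{n}0.png",im["color"][:,:,::-1]); np.savez(f"{n}0.npz",**im)
    print(n,im["fx"],im["cx"],im["cy"],np.round(im["T"],3).tolist())
s=ctrl.read_state(); print(s)
E
```

```text
scene 477.30405553421366 286.0223433672586 212.19556529602852 [[-0.428, 0.598, -0.677, 1471.814], [0.903, 0.298, -0.308, 429.845], [0.018, -0.744, -0.668, 1037.127], [0.0, 0.0, 0.0, 1.0]]
side 468.1877052181121 282.4151129569902 209.34721486783639 [[-0.95, -0.186, 0.253, 79.093], [-0.313, 0.505, -0.804, 1355.321], [0.022, -0.843, -0.538, 969.712], [0.0, 0.0, 0.0, 1.0]]
{'clock': 0.1, 'qpos': array([ 1.07021094,  0.62926792,  0.03843942,  1.51825622, -0.02701161,
        0.99630439, -0.02000083]), 'qd': array([-0.00034637, -0.00160481,  0.00194839, -0.0014887 , -0.00017358,
       -0.00033566,  0.00106868]), 'tau': array([ 2.50634272e-03, -5.64532256e+01,  1.23013202e+00, -1.93975317e+01,
        1.12565851e-02,  5.43872491e-03,  4.32602008e-05]), 'eef_pos': array([ 273.60545632, -589.03763321,  252.47542221]), 'tool_rot': array([-3.13987439e+00,  5.03075792e-06,  4.34782818e-01]), 'force': array([ 0.0391539 ,  0.24880481, -0.79578748]), 'torque': array([ 0.00841557,  0.00664329, -0.02166111]), 'gripper_force': 0.0, 'width': 85.14090697498168}
```

View pics/scene0.png

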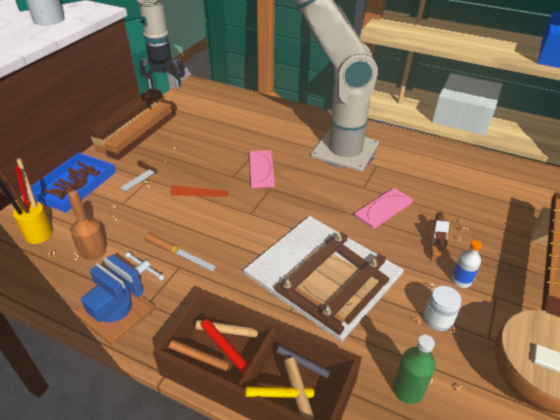

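View pics/side0.png

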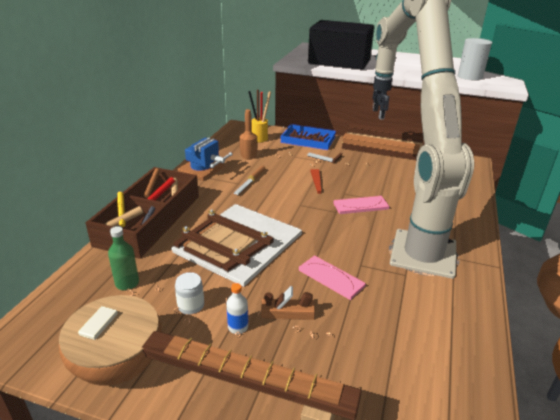

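Scene: the wedge lies at about (199,192) with the jig at (325,273), its bare landing to the left (246,270)–(310,218). Side: the wedge is at (317,181) and the jig at (240,242). Next I measure both by mask and plane rays.

```bash
cat > h.py <<'E'
import numpy as np,cv2
def ray(im,uv,z,T=None):
    T=im["T"] if T is None else T
    uv=np.atleast_2d(uv).astype(float)
    d=np.c_[(uv[:,0]-im["cx"])/im["fx"],(uv[:,1]-im["cy"])/im["fy"],np.ones(len(uv))]@T[:3,:3].T
    o=T[:3,3]; return o+d*((z-o[2])/d[:,2])[:,None]
def big(mask):
    c,_=cv2.findContours(mask.astype(np.uint8),cv2.RETR_EXTERNAL,cv2.CHAIN_APPROX_NONE)
    return max(c,key=cv2.contourArea)[:,0]
def rect(p):
    r=cv2.minAreaRect(p[:,:2].astype(np.float32)); return r,cv2.boxPoints(r)
E
python3 - <<'E'
from h import *
for n,jb,wb in [("scene",(240,210,410,340),(160,178,240,205)),("side",(165,200,305,285),(302,160,332,200))]:
    im=np.load(n+"0.npz"); hsv=cv2.cvtColor(im["color"],cv2.COLOR_RGB2HSV)
    m=np.zeros(hsv.shape[:2],bool); x0,y0,x1,y1=jb
    s=hsv[y0:y1,x0:x1]; m[y0:y1,x0:x1]=(s[...,1]<50)&(s[...,2]>130)
    c=big(m); h=cv2.convexHull(c)[:,0]; P=ray(im,h,18); r,b=rect(P); print(n,"jig",np.round(r[0]),np.round(r[1]),r[2],np.round(b).tolist())
    print(cv2.approxPolyDP(h,6,True)[:,0].tolist())
    m[:]=0; x0,y0,x1,y1=wb; s=hsv[y0:y1,x0:x1]
    print("wedge pix hsv",hsv[192,199] if n=="scene" else hsv[181,317], "bg",hsv[200,199])
    m[y0:y1,x0:x1]=((s[...,0]<8)|(s[...,0]>172))&(s[...,1]>150)
    c=big(m); P=ray(im,c,10); r,b=rect(P); print("wedge",np.round(r[0]),np.round(r[1]),r[2],np.round(b).tolist(),cv2.contourArea(c))
    q=P[:,:2]; e=np.linalg.svd(q-q.mean(0),full_matrices=False)[2]; t=(q-q.mean(0))@e[0]; u=(q-q.mean(0))@e[1]
    print("axis",e[0]); 
    for lo in np.linspace(t.min(),t.max(),8)[:-1]:
        k=(t>=lo)&(t<lo+np.ptp(t)/7); print(round(lo), round(np.ptp(u[k]),1),end="; ")
    print()
    cv2.imwrite(f"pics/{n}_crop.png",cv2.resize(im["color"][150:340,150:410,::-1],None,fx=3,fy=3,interpolation=cv2.INTER_CUBIC))
E
```

```text
scene jig [615. 159.] [347. 311.] 74.98065185546875 [[420.0, 31.0], [720.0, -49.0], [810.0, 286.0], [510.0, 366.0]]
[[309, 216], [403, 270], [343, 339], [244, 272]]
wedge pix hsv [  7 204 185] bg [ 14 144 189]
wedge [ 496. -432.] [27.  7.] 35.33131408691406 [[483.0, -437.0], [486.0, -442.0], [509.0, -426.0], [505.0, -421.0]] 2.0
axis [0.75384201 0.65705572]
-14 3.3; -10 0.0; -6 0.0; -2 0.0; 2 0.0; 6 3.2; 10 0.0; 
side jig [609. 166.] [357. 309.] 74.8732681274414 [[414.0, 34.0], [712.0, -47.0], [805.0, 298.0], [507.0, 378.0]]
[[301, 231], [244, 284], [171, 248], [233, 205]]
wedge pix hsv [  6 191 187] bg [ 14 124  80]
wedge [ 462. -347.] [ 34. 192.] 22.021242141723633 [[410.0, -265.0], [482.0, -442.0], [514.0, -429.0], [442.0, -252.0]] 107.5
axis [ 0.34970694 -0.93685914]
-102 13.2; -75 17.5; -48 21.9; -21 23.1; 7 27.6; 34 31.3; 61 34.3;
```

View pics/scene_crop.png

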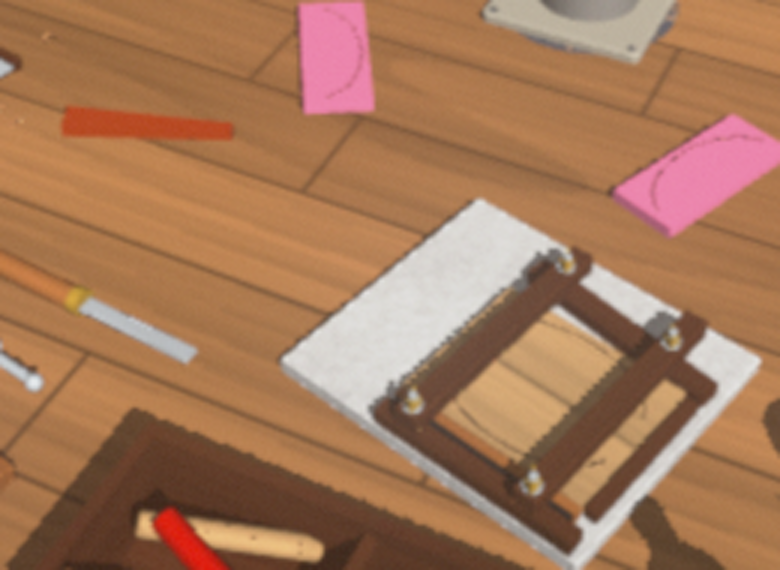

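The crop shows the wedge with its butt at the left, crop (65,120), and its tip at the right, crop (232,131). The tapered fence is on the robot side of the jig, and the landing is at crop (400,280). Jig yaw is about 75° and wedge yaw about 110°. Now I move above the butt end of the wedge.

Request:
{"name": "step_arm", "arguments": {
  "plan": [
    {"dx": 0.18,"dy": -0.05,"gripper": 1},
    {"dx": 0.18,"dy": -0.05,"gripper": 1},
    {"dx": 0.18,"dy": -0.05,"gripper": 1},
    {"dx": 0.18,"dy": -0.05,"gripper": 1},
    {"dx": 0.18,"dy": -0.05,"gripper": 1},
    {"az": -0.118,"gripper": 1},
    {"az": -0.118,"gripper": 1},
    {"az": -0.118,"gripper": 1},
    {"az": -0.118,"gripper": 1},
    {"az": -0.118,"gripper": 1},
    {"az": -0.118,"gripper": 1},
    {"az": -0.118,"gripper": 1},
    {"az": -0.118,"gripper": 1},
    {"gripper": 1},
    {"gripper": 1}
  ]
}}

```text
invalid input
```

```bash
cat >> h.py <<'E'
from scipy.spatial.transform import Rotation as Ro
def wrist(ctrl,name):
    s=ctrl.read_state(); im=ctrl.get_image("wrist"); T=np.eye(4)
    T[:3,:3]=Ro.from_euler("xyz",s["tool_rot"]).as_matrix(); T[:3,3]=s["eef_pos"]
    im["T"]=T@im["T_tool_cam"]; np.savez(name+".npz",**im)
    cv2.imwrite(f"pics/{name}.png",im["color"][:,:,::-1]); return s,im
E
python3 - <<'E'
from cell import ctrl
from h import *
s,im=wrist(ctrl,"w1"); print(s["eef_pos"],s["tool_rot"],s["force"],s["qpos"]); print(np.round(im["T_tool_cam"],3).tolist(),im["fx"])
hsv=cv2.cvtColor(im["color"],cv2.COLOR_RGB2HSV)
m=((hsv[...,0]<9)|(hsv[...,0]>172))&(hsv[...,1]>170)&(hsv[...,2]>80)
m=cv2.morphologyEx(m.astype(np.uint8),cv2.MORPH_OPEN,np.ones((3,3)))
c=big(m); a=cv2.approxPolyDP(c,5,True)[:,0]; print(a.tolist(),cv2.contourArea(c)); print(np.round(ray(im,a,14),1).tolist())
E
```

```text
[ 273.60545632 -589.03763321  252.47542221] [-3.13987439e+00  5.03075792e-06  4.34782818e-01] [ 0.0391539   0.24880481 -0.79578748] [ 1.07021094  0.62926792  0.03843942  1.51825622 -0.02701161  0.99630439
 -0.02000083]
[[-0.001, -0.961, -0.277, 70.162], [1.0, -0.001, -0.0, 0.261], [-0.0, -0.277, 0.961, -121.011], [0.0, 0.0, 0.0, 1.0]] 333.21130133268554Traceback (most recent call last):
  File "<stdin>", line 7, in <module>
  File "h.py", line 9, in big
    return max(c,key=cv2.contourArea)[:,0]
           ~~~^^^^^^^^^^^^^^^^^^^^^^^
ValueError: max() iterable argument is empty
```

View pics/w1.png

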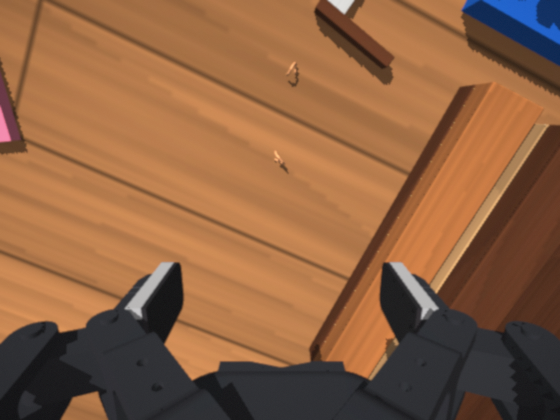

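The wrist view shows the start area: empty bench, with the fingers at (155,290) and (405,290). The move was refused, probably because each row needs every key, so I'll resend it in full.

Request:
{"name": "step_arm", "arguments": {
  "plan": [
    {"dx": 0.18,"dy": -0.05,"dz": 0,"ax": 0,"ay": 0,"az": 0,"gripper": 1},
    {"dx": 0.18,"dy": -0.05,"dz": 0,"ax": 0,"ay": 0,"az": 0,"gripper": 1},
    {"dx": 0.18,"dy": -0.05,"dz": 0,"ax": 0,"ay": 0,"az": 0,"gripper": 1},
    {"dx": 0.18,"dy": -0.05,"dz": 0,"ax": 0,"ay": 0,"az": 0,"gripper": 1},
    {"dx": 0.18,"dy": -0.05,"dz": 0,"ax": 0,"ay": 0,"az": 0,"gripper": 1},
    {"dx": 0,"dy": 0,"dz": 0,"ax": 0,"ay": 0,"az": -0.118,"gripper": 1},
    {"dx": 0,"dy": 0,"dz": 0,"ax": 0,"ay": 0,"az": -0.118,"gripper": 1},
    {"dx": 0,"dy": 0,"dz": 0,"ax": 0,"ay": 0,"az": -0.118,"gripper": 1},
    {"dx": 0,"dy": 0,"dz": 0,"ax": 0,"ay": 0,"az": -0.118,"gripper": 1},
    {"dx": 0,"dy": 0,"dz": 0,"ax": 0,"ay": 0,"az": -0.118,"gripper": 1},
    {"dx": 0,"dy": 0,"dz": 0,"ax": 0,"ay": 0,"az": -0.118,"gripper": 1},
    {"dx": 0,"dy": 0,"dz": 0,"ax": 0,"ay": 0,"az": -0.118,"gripper": 1},
    {"dx": 0,"dy": 0,"dz": 0,"ax": 0,"ay": 0,"az": -0.118,"gripper": 1},
    {"dx": 0,"dy": 0,"dz": 0,"ax": 0,"ay": 0,"az": 0,"gripper": 1}
  ]
}}

```text
clock: 1.9
eef_pos: [486.8, -407.8, 252.9]
tool_rot: [-3.142, -0.001, 1.915]
force: [-0.7, 0.1, -0.1]
width: 85.7
gripper_force: 0.0
```

Run:
```python
from cell import ctrl
from h import *
s,im=wrist(ctrl,"w2"); print(s["eef_pos"],s["tool_rot"])
hsv=cv2.cvtColor(im["color"],cv2.COLOR_RGB2HSV)
m=((hsv[...,0]<9)|(hsv[...,0]>172))&(hsv[...,1]>170)&(hsv[...,2]>80)
m=cv2.morphologyEx(m.astype(np.uint8),cv2.MORPH_OPEN,np.ones((3,3)))
c=big(m); a=cv2.approxPolyDP(c,5,True)[:,0]; print(a.tolist(),cv2.contourArea(c)); print(np.round(ray(im,a,14),1).tolist())
```

```text
[ 486.75597406 -407.84008957  252.9127728 ] [-3.14156005e+00 -9.22335908e-04  1.91538316e+00]
[[287, 22], [273, 28], [267, 210], [299, 208]] 4300.0
[[440.3, -261.2, 14.0], [429.3, -270.8, 14.0], [483.9, -447.3, 14.0], [517.0, -433.0, 14.0]]
```

View pics/w2.png

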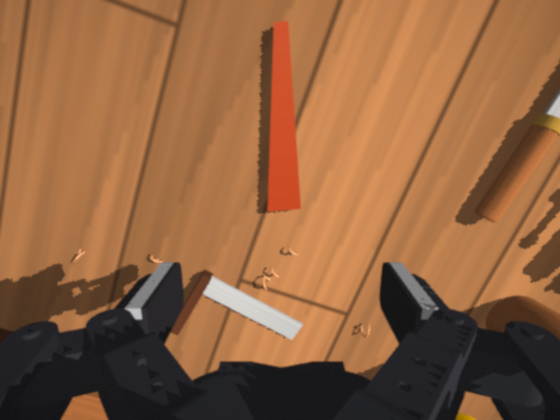

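The wrist view shows the wedge with its butt edge from (267,210) to (299,208) and its tip at (280,24). A small knife lies well behind it at (250,310). I descend onto the butt end.

Request:
{"name": "step_arm", "arguments": {
  "plan": [
    {"dx": -0.05,"dy": 0.006,"dz": 0.14,"ax": 0,"ay": 0,"az": -0.01,"gripper": 0.75},
    {"dx": 0,"dy": 0,"dz": 0.14,"ax": 0,"ay": 0,"az": 0,"gripper": 0.75},
    {"dx": 0,"dy": 0,"dz": 0.14,"ax": 0,"ay": 0,"az": 0,"gripper": 0.75},
    {"dx": 0,"dy": 0,"dz": 0.14,"ax": 0,"ay": 0,"az": 0,"gripper": 0.75},
    {"dx": 0,"dy": 0,"dz": 0.1,"ax": 0,"ay": 0,"az": 0,"gripper": 0.75},
    {"dx": 0,"dy": 0,"dz": 0.06,"ax": 0,"ay": 0,"az": 0,"gripper": 0.75},
    {"dx": 0,"dy": 0,"dz": 0.04,"ax": 0,"ay": 0,"az": 0,"gripper": 0.75},
    {"dx": 0,"dy": 0,"dz": 0,"ax": 0,"ay": 0,"az": 0,"gripper": 0.75},
    {"dx": 0,"dy": 0,"dz": 0,"ax": 0,"ay": 0,"az": 0,"gripper": 0},
    {"dx": 0,"dy": 0,"dz": 0,"ax": 0,"ay": 0,"az": 0,"gripper": 0},
    {"dx": 0,"dy": 0,"dz": 0,"ax": 0,"ay": 0,"az": 0,"gripper": 0},
    {"dx": 0,"dy": 0,"dz": 0,"ax": 0,"ay": 0,"az": 0,"gripper": 0},
    {"dx": 0,"dy": 0,"dz": 0,"ax": 0,"ay": 0,"az": 0,"gripper": 0},
    {"dx": 0,"dy": 0,"dz": 0,"ax": 0,"ay": 0,"az": 0,"gripper": 0}
  ]
}}

```text
clock: 3.7
eef_pos: [494.7, -421.9, 27.0]
tool_rot: [3.14, 0.002, 1.933]
force: [-0.7, 0.9, 6.3]
width: 33.6
gripper_force: 59.5
```

Gripped at 33.6 mm. Next I lift and look at the jig mouth from above, offset sideways so the wedge doesn't hide it.

Request:
{"name": "step_arm", "arguments": {
  "plan": [
    {"dx": 0,"dy": 0,"dz": -0.1,"ax": 0,"ay": 0,"az": 0,"gripper": 0},
    {"dx": 0,"dy": 0,"dz": -0.16,"ax": 0,"ay": 0,"az": 0,"gripper": 0},
    {"dx": 0,"dy": 0,"dz": -0.16,"ax": 0,"ay": 0,"az": 0,"gripper": 0},
    {"dx": 0,"dy": 0,"dz": -0.16,"ax": 0,"ay": 0,"az": 0,"gripper": 0},
    {"dx": 0,"dy": 0,"dz": -0.16,"ax": 0,"ay": 0,"az": 0,"gripper": 0},
    {"dx": 0.149,"dy": 0.098,"dz": 0,"ax": 0,"ay": 0,"az": 0,"gripper": 0},
    {"dx": 0.149,"dy": 0.098,"dz": 0,"ax": 0,"ay": 0,"az": 0,"gripper": 0},
    {"dx": 0.149,"dy": 0.098,"dz": 0,"ax": 0,"ay": 0,"az": 0,"gripper": 0},
    {"dx": 0.149,"dy": 0.098,"dz": 0,"ax": 0,"ay": 0,"az": 0,"gripper": 0},
    {"dx": 0.149,"dy": 0.098,"dz": 0,"ax": 0,"ay": 0,"az": 0,"gripper": 0},
    {"dx": 0.149,"dy": 0.098,"dz": 0,"ax": 0,"ay": 0,"az": 0,"gripper": 0},
    {"dx": 0.149,"dy": 0.098,"dz": 0,"ax": 0,"ay": 0,"az": 0,"gripper": 0},
    {"dx": 0.149,"dy": 0.098,"dz": 0,"ax": 0,"ay": 0,"az": 0,"gripper": 0},
    {"dx": 0,"dy": 0,"dz": 0,"ax": 0,"ay": 0,"az": 0.109,"gripper": 0},
    {"dx": 0,"dy": 0,"dz": 0,"ax": 0,"ay": 0,"az": 0.109,"gripper": 0},
    {"dx": 0,"dy": 0,"dz": 0,"ax": 0,"ay": 0,"az": 0.109,"gripper": 0},
    {"dx": 0,"dy": 0,"dz": 0,"ax": 0,"ay": 0,"az": 0.109,"gripper": 0},
    {"dx": 0,"dy": 0,"dz": 0,"ax": 0,"ay": 0,"az": 0,"gripper": 0}
  ]
}}

```text
clock: 5.95
eef_pos: [586.9, -3.4, 247.8]
tool_rot: [3.141, 0.0, 1.25]
force: [-0.4, -0.7, -0.7]
width: 33.3
gripper_force: 59.9
```

Run:
```python
from cell import ctrl
from h import *
s,im=wrist(ctrl,"w3"); print(s["eef_pos"],s["tool_rot"],s["force"],s["width"],s["clock"])
```

```text
[586.92836056  -3.37280798 247.78148214] [3.14087904e+00 2.40489847e-04 1.25040497e+00] [-0.43745111 -0.6883031  -0.71162742] 33.30160861979524 5.95
```

View pics/w3.png

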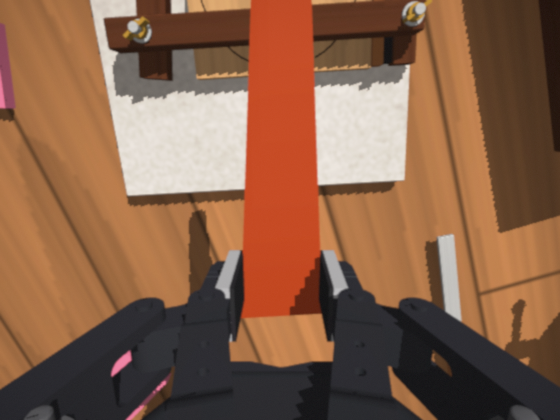

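The view shows the landing edge from (127,195) to (405,181), the fence's inner end corner at about (171,78), the near half's mouth corner at about (196,77), and the held wedge from its butt at row 316 upwards. Now I measure these.

Run:
```python
from h import *
im=dict(np.load("w3.npz")); col=im["color"]
c=np.array([610,156.]);
def tojig(p,c=c,yaw=np.radians(75)):
    R=np.array([[np.sin(yaw),-np.cos(yaw)],[np.cos(yaw),np.sin(yaw)]]) # rows: jig x, jig y
    return (p[:,:2]-c)@R.T
g=col.astype(int); hsv=cv2.cvtColor(col,cv2.COLOR_RGB2HSV)
white=(hsv[...,1]<60)&(hsv[...,2]>110)
# landing edge: lowest white pixel per column
E=[]
for x in list(range(140,232,4))+list(range(335,400,4)):
    r=np.where(white[150:215,x])[0]; E.append((x,150+r.max()+.5))
P=ray(im,E,18); l=cv2.fitLine(P[:,:2].astype(np.float32),cv2.DIST_HUBER,0,.01,.01).ravel(); print("edge angle",np.degrees(np.arctan2(l[1],l[0])),"jigy",tojig(P)[[0,-1]])
# side edges
for nm,rows,f in [("L",range(100,190,5),lambda w:np.where(w[90:235])[0].min()+90),("R",range(100,175,5),lambda w:np.where(w[330:440])[0].max()+331)]:
    Q=ray(im,[(f(white[r]),r) for r in rows],18); l=cv2.fitLine(Q[:,:2].astype(np.float32),cv2.DIST_HUBER,0,.01,.01).ravel()
    print(nm,np.degrees(np.arctan2(l[1],l[0])),tojig(Q)[[0,len(Q)//2,-1]].round(1).tolist())
print("fence corner",tojig(ray(im,[(171,79)],18)),tojig(ray(im,[(139,79)],18)),"half corner z18/32",tojig(ray(im,[(196,78)],18)),tojig(ray(im,[(196,78)],32)))
# wedge in tool frame
Tt=im["T_tool_cam"]; red=((hsv[...,0]<9)|(hsv[...,0]>172))&(hsv[...,1]>170)
w=[];
for r in [2,60,120,180,235]:
    k=np.where(red[r,200:370])[0]+200; w.append((k.min(),r)); w.append((k.max()+1,r))
w.append((283,np.where(red[250:330,283])[0].max()+251))
q=ray(im,w,13,T=np.array(Tt)); print("wedge tool frame",q.round(1).tolist())
cv2.imwrite("pics/w3c.png",cv2.resize(col[0:110,90:260,::-1],None,fx=4,fy=4,interpolation=cv2.INTER_CUBIC))
```

```text
edge angle -15.217735 jigy [[-134.42867471 -168.014306  ]
 [ 145.20586221 -168.3256607 ]]
L 74.43577 [[-148.0, -68.5], [-148.7, -113.0], [-148.4, -155.5]]
R 74.78332 [[151.1, -86.5], [150.6, -120.9], [151.1, -157.3]]
fence corner [[-83.01495889 -52.66874171]] [[-114.47897807  -50.78100839]] half corner z18/32 [[-58.30880392 -53.22718497]] [[-55.06079645 -54.69465877]]
wedge tool frame [[107.5, -10.5, 13.0], [107.5, 10.8, 13.0], [88.5, -12.1, 13.0], [88.4, 12.4, 13.0], [66.9, -12.7, 13.0], [66.9, 13.3, 13.0], [43.2, -14.2, 13.0], [43.2, 14.8, 13.0], [19.3, -15.8, 13.0], [19.2, 16.3, 13.0], [-20.1, 0.9, 13.0]]
```

View pics/w3c.png

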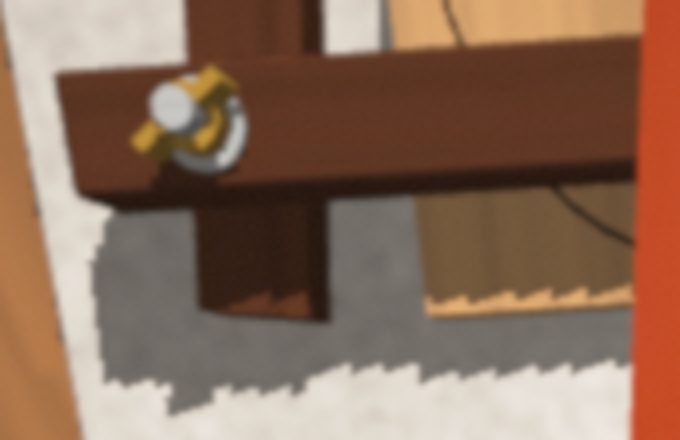

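The corner crop shows the fence end at crop (328,318) and the half's corner at crop (427,315). That puts the jig centre at about (611.7,157.4), yaw 74.85°, with the channel mouth about 24.6 mm wide. The wedge is aligned with the tool, butt 20 mm behind the TCP and tip 170 mm ahead. Now I go in front of the mouth and down.

Request:
{"name": "step_arm", "arguments": {
  "plan": [
    {"dx": -0.093,"dy": -0.101,"dz": 0,"ax": 0,"ay": 0,"az": 0.004,"gripper": 0},
    {"dx": -0.092,"dy": -0.101,"dz": 0,"ax": 0,"ay": 0,"az": 0,"gripper": 0},
    {"dx": -0.092,"dy": -0.1,"dz": 0,"ax": 0,"ay": 0,"az": 0,"gripper": 0},
    {"dx": 0,"dy": 0,"dz": 0.16,"ax": 0,"ay": 0,"az": 0,"gripper": 0},
    {"dx": 0,"dy": 0,"dz": 0.16,"ax": 0,"ay": 0,"az": 0,"gripper": 0},
    {"dx": 0,"dy": 0,"dz": 0.16,"ax": 0,"ay": 0,"az": 0,"gripper": 0},
    {"dx": 0,"dy": 0,"dz": 0.1,"ax": 0,"ay": 0,"az": 0,"gripper": 0},
    {"dx": 0,"dy": 0,"dz": 0.05,"ax": 0,"ay": 0,"az": 0,"gripper": 0},
    {"dx": 0,"dy": 0,"dz": 0.02,"ax": 0,"ay": 0,"az": 0,"gripper": 0},
    {"dx": 0,"dy": 0,"dz": 0,"ax": 0,"ay": 0,"az": 0,"gripper": 0}
  ]
}}

```text
clock: 7.25
eef_pos: [475.1, -53.2, 52.8]
tool_rot: [3.141, -0.0, 1.243]
force: [0.2, -0.5, 0.1]
width: 33.4
gripper_force: 59.9
```

Request:
{"name": "step_arm", "arguments": {
  "plan": [
    {"dx": 0,"dy": 0,"dz": 0.012,"ax": 0,"ay": 0,"az": 0,"gripper": 0},
    {"dx": 0,"dy": 0,"dz": 0.005,"ax": 0,"ay": 0,"az": 0,"gripper": 0},
    {"dx": 0,"dy": 0,"dz": 0.005,"ax": 0,"ay": 0,"az": 0,"gripper": 0},
    {"dx": 0,"dy": 0,"dz": 0,"ax": 0,"ay": 0,"az": 0,"gripper": 0}
  ]
}}

```text
clock: 7.75
eef_pos: [474.6, -53.1, 45.8]
tool_rot: [3.141, -0.0, 1.242]
force: [-0.4, 0.2, -0.9]
width: 33.6
gripper_force: 59.8
```

Run:
```python
from cell import ctrl
from h import *
im=ctrl.get_image("side"); im2=ctrl.get_image("scene")
a=cv2.resize(im["color"][170:290,170:340,::-1],(800,565)); b=cv2.resize(im2["color"][190:330,210:400,::-1],(800,590))
cv2.imwrite("pics/s4.png",a); cv2.imwrite("pics/sc4.png",b)
```

```text
(no output)
```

View pics/sc4.png

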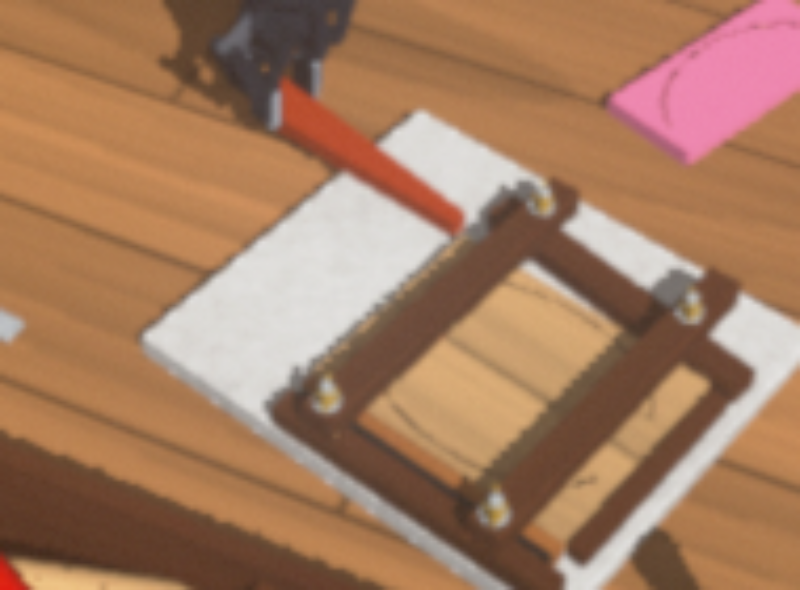

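The wedge lies flat just in front of the channel mouth, tip at about (460,225) in the crop, lined up with the gap. Now I advance along the jig's y (tool direction 0.998, -0.064).

Request:
{"name": "step_arm", "arguments": {
  "plan": [
    {"dx": 0.045,"dy": -0.003,"dz": 0,"ax": 0,"ay": 0,"az": 0,"gripper": 0},
    {"dx": 0.045,"dy": -0.003,"dz": 0,"ax": 0,"ay": 0,"az": 0,"gripper": 0},
    {"dx": 0.045,"dy": -0.003,"dz": 0,"ax": 0,"ay": 0,"az": 0,"gripper": 0},
    {"dx": 0.045,"dy": -0.003,"dz": 0,"ax": 0,"ay": 0,"az": 0,"gripper": 0},
    {"dx": 0,"dy": 0,"dz": 0,"ax": 0,"ay": 0,"az": 0,"gripper": 0}
  ]
}}

```text
clock: 8.48
eef_pos: [489.1, 1.0, 45.8]
tool_rot: [3.141, -0.001, 1.245]
force: [0.9, -0.4, 0.2]
width: 33.3
gripper_force: 59.8
```

Request:
{"name": "step_arm", "arguments": {
  "plan": [
    {"dx": 0.02,"dy": -0.001,"dz": 0,"ax": 0,"ay": 0,"az": 0,"gripper": 0},
    {"dx": 0.02,"dy": -0.001,"dz": 0,"ax": 0,"ay": 0,"az": 0,"gripper": 0},
    {"dx": 0.02,"dy": -0.001,"dz": 0,"ax": 0,"ay": 0,"az": 0,"gripper": 0},
    {"dx": 0.02,"dy": -0.001,"dz": 0,"ax": 0,"ay": 0,"az": 0,"gripper": 0},
    {"dx": 0,"dy": 0,"dz": 0,"ax": 0,"ay": 0,"az": 0,"gripper": 0}
  ]
}}

```text
clock: 9.1
eef_pos: [495.4, 22.9, 45.7]
tool_rot: [3.141, -0.0, 1.243]
force: [-0.0, 0.1, -0.7]
width: 33.3
gripper_force: 59.8
```

Request:
{"name": "step_arm", "arguments": {
  "plan": [
    {"dx": 0.02,"dy": -0.0015,"dz": 0,"ax": 0,"ay": 0,"az": 0,"gripper": 0},
    {"dx": 0.02,"dy": -0.001,"dz": 0,"ax": 0,"ay": 0,"az": 0,"gripper": 0},
    {"dx": 0.02,"dy": -0.0015,"dz": 0,"ax": 0,"ay": 0,"az": 0,"gripper": 0},
    {"dx": 0,"dy": 0,"dz": 0,"ax": 0,"ay": 0,"az": 0,"gripper": 0}
  ]
}}

```text
clock: 9.6
eef_pos: [500.9, 40.4, 45.9]
tool_rot: [3.14, -0.001, 1.243]
force: [1.4, 0.6, -1.2]
width: 33.3
gripper_force: 59.9
```

Request:
{"name": "step_arm", "arguments": {
  "plan": [
    {"dx": 0.02,"dy": -0.0015,"dz": 0.002,"ax": 0,"ay": 0,"az": 0,"gripper": 0},
    {"dx": 0.02,"dy": -0.001,"dz": 0,"ax": 0,"ay": 0,"az": 0,"gripper": 0},
    {"dx": 0,"dy": 0,"dz": 0,"ax": 0,"ay": 0,"az": 0,"gripper": 0}
  ]
}}

```text
clock: 9.98
eef_pos: [504.9, 51.4, 45.4]
tool_rot: [3.138, -0.001, 1.241]
force: [4.4, -2.7, -0.0]
width: 33.4
gripper_force: 60.0
```

The tip is at y ≈ 39 with light contact on the fence. I release here, go up and back, and get behind the butt with shut fingers.

Request:
{"name": "step_arm", "arguments": {
  "plan": [
    {"dx": 0,"dy": 0,"dz": 0,"ax": 0,"ay": 0,"az": 0,"gripper": 0.7},
    {"dx": 0,"dy": 0,"dz": 0,"ax": 0,"ay": 0,"az": 0,"gripper": 0.7},
    {"dx": 0,"dy": 0,"dz": 0,"ax": 0,"ay": 0,"az": 0,"gripper": 0.7},
    {"dx": 0,"dy": 0,"dz": 0,"ax": 0,"ay": 0,"az": 0,"gripper": 0.7},
    {"dx": 0,"dy": 0,"dz": -0.05,"ax": 0,"ay": 0,"az": 0,"gripper": 0.7},
    {"dx": 0,"dy": 0,"dz": -0.15,"ax": 0,"ay": 0,"az": 0,"gripper": 0.7},
    {"dx": 0,"dy": 0,"dz": -0.15,"ax": 0,"ay": 0,"az": -0.04,"gripper": 0.7},
    {"dx": -0.14,"dy": -0.004,"dz": 0,"ax": 0,"ay": 0,"az": 0,"gripper": 0},
    {"dx": 0,"dy": 0,"dz": 0,"ax": 0,"ay": 0,"az": 0,"gripper": 0},
    {"dx": 0,"dy": 0,"dz": 0,"ax": 0,"ay": 0,"az": 0,"gripper": 0}
  ]
}}

```text
clock: 11.22
eef_pos: [491.0, 11.2, 150.8]
tool_rot: [3.141, -0.001, 1.304]
force: [0.3, 0.5, -0.9]
width: 5.0
gripper_force: 0.0
```

Run:
```python
from cell import ctrl
from h import *
s,im=wrist(ctrl,"w5"); print(s["eef_pos"],s["tool_rot"],s["width"])
hsv=cv2.cvtColor(im["color"],cv2.COLOR_RGB2HSV)
m=((hsv[...,0]<9)|(hsv[...,0]>172))&(hsv[...,1]>170)&(hsv[...,2]>80)
m=cv2.morphologyEx(m.astype(np.uint8),cv2.MORPH_OPEN,np.ones((3,3)))
c=big(m); a=cv2.approxPolyDP(c,4,True)[:,0]; print(a.tolist())
P=ray(im,a,32)[:,:2]-[611.7,157.4]; print(np.c_[P@[.9652,-.2614],P@[.2614,.9652]].round(1).tolist())
p=s["eef_pos"][:2]-[611.7,157.4]; print("tcp jig",p@[.9652,-.2614],p@[.2614,.9652])
```

```text
[491.00069087  11.162241   150.76647903] [ 3.14078144e+00 -5.89194470e-04  1.30446354e+00] 4.980940596547969
[[279, 0], [258, 178], [303, 179], [308, 162], [313, 0]]
[[-79.0, -34.5], [-94.9, -149.1], [-62.0, -149.9], [-58.6, -137.5], [-57.4, -34.5]]
tcp jig -78.27242296579215 -172.69948438930092
```

View pics/w5.png

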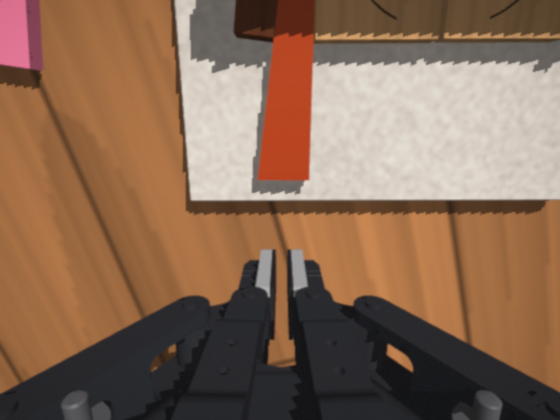

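The wedge lies flush in the channel (face x ≈ -58.5), with its butt at (258–309,179), which is jig y -149.5. I lower behind it and start pushing.

Request:
{"name": "step_arm", "arguments": {
  "plan": [
    {"dx": 0,"dy": 0.005,"dz": 0.15,"ax": 0,"ay": 0,"az": 0,"gripper": 0},
    {"dx": 0,"dy": 0,"dz": 0.14,"ax": 0,"ay": 0,"az": 0,"gripper": 0},
    {"dx": 0,"dy": 0,"dz": 0.068,"ax": 0,"ay": 0,"az": 0,"gripper": 0},
    {"dx": 0,"dy": 0,"dz": 0,"ax": 0,"ay": 0,"az": 0,"gripper": 0},
    {"dx": 0.025,"dy": 0,"dz": 0,"ax": 0,"ay": 0,"az": 0,"gripper": 0},
    {"dx": 0.01,"dy": 0,"dz": 0,"ax": 0,"ay": 0,"az": 0,"gripper": 0},
    {"dx": 0.01,"dy": 0,"dz": 0,"ax": 0,"ay": 0,"az": 0,"gripper": 0},
    {"dx": 0,"dy": 0,"dz": 0,"ax": 0,"ay": 0,"az": 0,"gripper": 0}
  ]
}}

```text
clock: 12.28
eef_pos: [496.0, 24.0, 42.9]
tool_rot: [3.141, -0.0, 1.305]
force: [-0.1, 0.2, -0.2]
width: -0.4
gripper_force: 0.0
```

Request:
{"name": "step_arm", "arguments": {
  "plan": [
    {"dx": 0.012,"dy": 0,"dz": 0,"ax": 0,"ay": 0,"az": 0,"gripper": 0},
    {"dx": 0.012,"dy": 0,"dz": 0,"ax": 0,"ay": 0,"az": 0,"gripper": 0},
    {"dx": 0.012,"dy": 0,"dz": 0,"ax": 0,"ay": 0,"az": 0,"gripper": 0}
  ]
}}

```text
clock: 12.65
eef_pos: [498.9, 34.0, 42.8]
tool_rot: [3.141, 0.0, 1.305]
force: [-0.8, -2.0, 0.4]
width: -0.1
gripper_force: 1.1
```

Request:
{"name": "step_arm", "arguments": {
  "plan": [
    {"dx": 0.012,"dy": 0,"dz": 0,"ax": 0,"ay": 0,"az": 0,"gripper": 0},
    {"dx": 0.012,"dy": 0,"dz": 0,"ax": 0,"ay": 0,"az": 0,"gripper": 0},
    {"dx": 0.012,"dy": 0,"dz": 0,"ax": 0,"ay": 0,"az": 0,"gripper": 0}
  ]
}}

```text
clock: 13.02
eef_pos: [501.5, 45.1, 42.7]
tool_rot: [-3.141, -0.0, 1.305]
force: [1.0, -0.9, 0.8]
width: 0.1
gripper_force: 0.6
```

Request:
{"name": "step_arm", "arguments": {
  "plan": [
    {"dx": 0.01,"dy": 0,"dz": 0,"ax": 0,"ay": 0,"az": 0,"gripper": 0},
    {"dx": 0.01,"dy": 0,"dz": 0,"ax": 0,"ay": 0,"az": 0,"gripper": 0},
    {"dx": 0.01,"dy": 0,"dz": 0,"ax": 0,"ay": 0,"az": 0,"gripper": 0}
  ]
}}

```text
clock: 13.4
eef_pos: [504.0, 53.1, 42.7]
tool_rot: [3.141, 0.0, 1.305]
force: [0.5, -2.7, 0.4]
width: -0.3
gripper_force: 1.1
```

Request:
{"name": "step_arm", "arguments": {
  "plan": [
    {"dx": 0.01,"dy": 0,"dz": 0,"ax": 0,"ay": 0,"az": 0,"gripper": 0},
    {"dx": 0.01,"dy": 0,"dz": 0,"ax": 0,"ay": 0,"az": 0,"gripper": 0},
    {"dx": 0.01,"dy": 0,"dz": 0,"ax": 0,"ay": 0,"az": 0,"gripper": 0}
  ]
}}

```text
clock: 13.78
eef_pos: [506.6, 60.8, 42.8]
tool_rot: [3.141, 0.001, 1.304]
force: [1.2, -4.8, 0.1]
width: -0.2
gripper_force: 2.4
```

Request:
{"name": "step_arm", "arguments": {
  "plan": [
    {"dx": 0.007,"dy": 0,"dz": 0,"ax": 0,"ay": 0,"az": 0,"gripper": 0},
    {"dx": 0.007,"dy": 0,"dz": 0,"ax": 0,"ay": 0,"az": 0,"gripper": 0},
    {"dx": 0.007,"dy": 0,"dz": 0,"ax": 0,"ay": 0,"az": 0,"gripper": 0}
  ]
}}

```text
clock: 14.15
eef_pos: [508.4, 66.6, 42.8]
tool_rot: [3.141, 0.001, 1.303]
force: [1.7, -6.5, 2.1]
width: 0.0
gripper_force: 2.6
```

Request:
{"name": "step_arm", "arguments": {
  "plan": [
    {"dx": 0.007,"dy": 0,"dz": 0,"ax": 0,"ay": 0,"az": 0,"gripper": 0},
    {"dx": 0.007,"dy": 0,"dz": 0,"ax": 0,"ay": 0,"az": 0,"gripper": 0},
    {"dx": 0,"dy": 0,"dz": 0,"ax": 0,"ay": 0,"az": 0,"gripper": 0}
  ]
}}

```text
clock: 14.52
eef_pos: [509.3, 71.0, 42.8]
tool_rot: [3.141, 0.001, 1.304]
force: [1.9, -4.4, 1.4]
width: -0.0
gripper_force: 2.1
```

Request:
{"name": "step_arm", "arguments": {
  "plan": [
    {"dx": 0.007,"dy": 0,"dz": 0,"ax": 0,"ay": 0,"az": 0,"gripper": 0},
    {"dx": 0.007,"dy": 0,"dz": 0,"ax": 0,"ay": 0,"az": 0,"gripper": 0},
    {"dx": 0,"dy": 0,"dz": 0,"ax": 0,"ay": 0,"az": 0,"gripper": 0}
  ]
}}

```text
clock: 14.9
eef_pos: [510.0, 73.1, 42.8]
tool_rot: [3.141, 0.004, 1.302]
force: [0.9, -8.5, 2.2]
width: 0.2
gripper_force: 4.2
```

Request:
{"name": "step_arm", "arguments": {
  "plan": [
    {"dx": 0.007,"dy": 0,"dz": 0,"ax": 0,"ay": 0,"az": 0,"gripper": 0},
    {"dx": 0.007,"dy": 0,"dz": 0,"ax": 0,"ay": 0,"az": 0,"gripper": 0},
    {"dx": 0,"dy": 0,"dz": 0,"ax": 0,"ay": 0,"az": 0,"gripper": 0}
  ]
}}

```text
clock: 15.28
eef_pos: [510.6, 74.7, 42.8]
tool_rot: [-3.141, 0.007, 1.3]
force: [1.1, -13.4, 3.4]
width: -0.2
gripper_force: 6.5
```

Request:
{"name": "step_arm", "arguments": {
  "plan": [
    {"dx": 0.007,"dy": 0,"dz": 0,"ax": 0,"ay": 0,"az": 0,"gripper": 0},
    {"dx": 0.007,"dy": 0,"dz": 0,"ax": 0,"ay": 0,"az": 0,"gripper": 0},
    {"dx": 0,"dy": 0,"dz": 0,"ax": 0,"ay": 0,"az": 0,"gripper": 0}
  ]
}}

```text
clock: 15.65
eef_pos: [511.2, 76.4, 42.9]
tool_rot: [-3.141, 0.01, 1.298]
force: [-0.1, -18.3, 5.4]
width: -0.1
gripper_force: 8.7
```

Request:
{"name": "step_arm", "arguments": {
  "plan": [
    {"dx": 0.007,"dy": 0,"dz": 0,"ax": 0,"ay": 0,"az": 0,"gripper": 0},
    {"dx": 0.005,"dy": 0,"dz": 0,"ax": 0,"ay": 0,"az": 0,"gripper": 0},
    {"dx": 0,"dy": 0,"dz": 0,"ax": 0,"ay": 0,"az": 0,"gripper": 0},
    {"dx": 0,"dy": 0,"dz": 0,"ax": 0,"ay": 0,"az": 0,"gripper": 0},
    {"dx": 0,"dy": 0,"dz": 0,"ax": 0,"ay": 0,"az": 0,"gripper": 0}
  ]
}}

```text
clock: 16.27
eef_pos: [511.7, 77.6, 42.9]
tool_rot: [-3.14, 0.013, 1.296]
force: [0.5, -22.3, 7.4]
width: -0.1
gripper_force: 10.8
```

22 N reached, within the 18–25 N target. I back off gently, rise, and check the joint.

Request:
{"name": "step_arm", "arguments": {
  "plan": [
    {"dx": -0.02,"dy": 0,"dz": 0,"ax": 0,"ay": 0,"az": 0,"gripper": 0},
    {"dx": -0.03,"dy": 0,"dz": 0,"ax": 0,"ay": 0,"az": 0,"gripper": 0},
    {"dx": -0.08,"dy": 0,"dz": 0,"ax": 0,"ay": 0,"az": 0,"gripper": 0},
    {"dx": 0,"dy": 0,"dz": -0.15,"ax": 0,"ay": 0,"az": 0,"gripper": 0},
    {"dx": 0,"dy": 0,"dz": -0.2,"ax": 0,"ay": 0,"az": 0,"gripper": 0},
    {"dx": 0,"dy": 0,"dz": -0.2,"ax": 0,"ay": 0,"az": 0,"gripper": 0},
    {"dx": 0.15,"dy": 0.1,"dz": -0.1,"ax": 0,"ay": 0,"az": 0,"gripper": 0},
    {"dx": 0.15,"dy": 0.1,"dz": -0.1,"ax": 0,"ay": 0,"az": 0,"gripper": 0},
    {"dx": 0.15,"dy": 0.1,"dz": 0,"ax": 0,"ay": 0,"az": 0,"gripper": 0},
    {"dx": 0,"dy": 0,"dz": 0,"ax": 0,"ay": 0,"az": 0,"gripper": 0}
  ]
}}

```text
clock: 17.52
eef_pos: [626.2, 162.4, 267.1]
tool_rot: [-3.141, -0.005, 1.311]
force: [-1.2, -1.2, -0.7]
width: 0.2
gripper_force: 0.0
```

Run:
```python
from cell import ctrl
from h import *
s,im=wrist(ctrl,"w6"); print(s["eef_pos"],s["tool_rot"],s["force"],s["clock"])
```

```text
[626.17898257 162.40125325 267.09380732] [-3.14106159 -0.00454106  1.31135065] [-1.2149666  -1.21517335 -0.65191758] 17.525
```

View pics/w6.png

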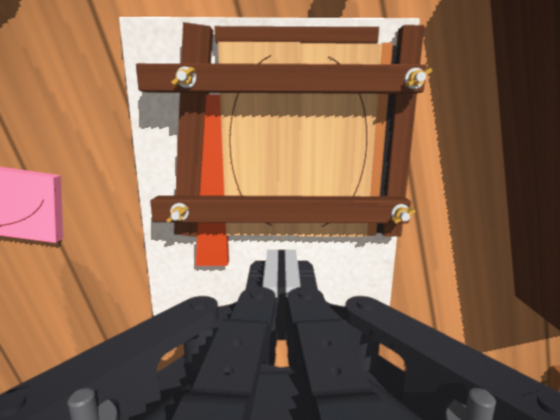

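The wedge is jammed along the fence, butt at (212,265) and tip at (212,97), and no dark gap shows between the halves around column 300. I check the joint profile numerically.

Run:
```python
from h import *
im=dict(np.load("w6.npz")); g=im["color"].astype(int).sum(2)//3
for r0,r1 in [(48,60),(100,140),(150,190),(224,232)]:
    print(r0,g[r0:r1,284:322].mean(0).round().astype(int).tolist())
P=ray(im,[(197,266),(229,264),(217,45),(383,45),(225,234),(378,234)],32)[:,:2]-[611.7,157.4]
print(np.c_[P@[.9652,-.2614],P@[.2614,.9652]].round(1).tolist())
```

```text
48 [173, 171, 169, 169, 170, 172, 173, 173, 172, 171, 170, 169, 169, 171, 174, 175, 173, 174, 178, 182, 184, 186, 187, 187, 187, 187, 187, 186, 185, 183, 182, 181, 183, 184, 185, 184, 184, 185]
100 [145, 143, 142, 143, 145, 146, 144, 143, 142, 141, 140, 140, 140, 139, 137, 137, 139, 144, 148, 151, 152, 152, 150, 151, 153, 153, 153, 151, 149, 148, 149, 150, 150, 151, 152, 152, 152, 153]
150 [182, 180, 180, 181, 182, 183, 182, 179, 176, 175, 175, 175, 175, 176, 178, 181, 183, 185, 188, 190, 191, 191, 191, 192, 193, 191, 189, 185, 183, 183, 185, 189, 191, 192, 193, 192, 190, 189]
224 [95, 94, 94, 94, 95, 94, 92, 90, 90, 90, 90, 90, 92, 94, 95, 96, 98, 99, 100, 100, 100, 100, 100, 100, 99, 97, 95, 94, 94, 96, 98, 99, 100, 99, 98, 97, 96, 94]
[[-85.4, -94.1], [-47.8, -91.4], [-50.4, 142.1], [111.7, 142.6], [-50.9, -54.2], [123.0, -53.5]]
```

The joint is closed at both ends: there is only a tone step and no dark gap. I open the fingers clear and hand in.

Request:
{"name": "step_arm", "arguments": {
  "plan": [
    {"dx": 0,"dy": 0,"dz": 0,"ax": 0,"ay": 0,"az": 0,"gripper": 0.5},
    {"dx": 0,"dy": 0,"dz": 0,"ax": 0,"ay": 0,"az": 0,"gripper": 0.5},
    {"dx": 0,"dy": 0,"dz": 0,"ax": 0,"ay": 0,"az": 0,"gripper": 0.5}
  ]
}}

```text
clock: 17.95
eef_pos: [624.9, 155.9, 268.0]
tool_rot: [3.142, 0.0, 1.304]
force: [-0.7, -0.6, -0.7]
width: 43.1
gripper_force: 0.0
```

```bash
python3 -c "
from cell import ctrl
print(ctrl.finish_job())"
```

```text
the job is handed in; nothing more can be done
None
```

I pushed the wedge in under the crossbar with about 22 N, the camera shows no gap anywhere along the joint, and I let go and handed the job in at about 18 s; no verdict came back, and the squeeze that remains after letting go was not measured directly.

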